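# Shut and latch the medicine caddy

### The job

The gate of the little wooden medicine caddy stands open with its latch bar hanging down. Lift the bar by its red knob, swing the gate shut with the bar raised over the catch, and let it drop fully into the slot of the catch so that the gate is latched. The catch may be screwed on a little further forward or back, so find its tall back plate by feel and never press hard on it; leave the bottles in the caddy, the mug and the jam jar where they are.

Things in the scene. Friction and masses are not known exactly. Their poses are not given: they have to be found in the camera images.
- caddy: Fixed open-fronted box of light wood on the worktop, 130 (x) x 290 (y) x 128 high mm, with a roof. Origin: centre of its underside. x points to its back, y to its left seen from the robot, z up; the gate closes its front (-x side), hinged at its right (-y). Two medicine bottles stand inside.
- gate (a joint): Angle of the white barred gate about its upright hinge, rad. 0: shut, parallel to the caddy's front; grows as it opens towards the robot; range -0.14 to 1.1. The hinge is a little stiff (0.06 N m) and the gate stays where it is left. Latched, it reads between -0.085 and 0.085, depending on how the catch is set.
- gate_hinge (a point): Foot of the gate's hinge axis (vertical), at x -50, y -120, z 17 mm in the caddy's frame. The gate is 200 mm long from here, 10 mm thick, its top rail ends 115 mm above the worktop; at gate angle 0 it runs along the caddy's +y.
- bar (a joint): Angle of the steel latch bar about its pivot on the front of the gate, rad. 0: dropped level, on its rest; grows as the outer end is lifted; stops at 0.32. It falls back by its own weight (0.14 kg). From 0.12 it clears the front tooth of the catch.
- knob (a point): Middle of the red upright knob on the bar, 24 mm diameter, 33 mm tall, on a stem 8 mm thick and 38 mm long. Bar down: it is 166 mm above the worktop, its top 182 mm. It lies 120 mm along the bar from the pivot and 62 mm above the bar's centreline. Pinch it from above.
- bar_pivot (a point): The bar's pivot on the gate's front: x -12.5, y 30, z 87 mm in the gate's frame (origin gate_hinge, y along the gate to its free edge, x square to it and away from the robot when shut, z up). The bar turns about x.
- bar_tip (a point): Point on the bar's centreline, 195 mm from its pivot, that belongs in the slot of the catch. The bar is 6 mm thick, 14 mm high, and reaches 15 mm past this point.
- keeper: Wooden post fixed on the caddy's left front, carrying the dark steel catch. Origin: its foot, at x -62.5, y 105, z 12 mm in the caddy's frame (same axes). The catch, 18 mm wide (y): front tooth 34 mm thick, top 117 mm above the worktop; a 9 mm slot; a back plate 8 mm thick rising to 165 mm, which the raised bar cannot pass.
- slot (a point): Nominal middle of the slot, straight above the keeper's origin, 104 mm above the worktop. The catch is screwed on at a setting that is not measured: the true slot lies up to 16 mm before or behind this (caddy's x), so feel the bar against the back plate. Tooth and plate are rigid; press them with at most 10 N. The dropped bar's underside lies 20 mm below the tooth's top.
- pills: Brown bottle with a white cap standing in the caddy, 46 mm wide, 85 mm tall, origin under its middle. Leave alone.
- drops: Brown dropper bottle standing in the caddy, 33 mm wide, 102 mm tall, origin under its middle. Leave alone.
- mug: White mug with dots, 85 x 121 x 99 mm, origin under its middle, right of the caddy. Leave alone.
- jam: Glass jar with a red lid, 65 mm wide, 86 mm tall, origin under its middle, right of the caddy. Leave alone.

How it is judged:
By the outcome, as a careful person would: the job done as asked, in the order asked, and still so for the second after the job is handed in, with the robot touching nothing.
It also fails if it takes over 38 s, if anything falls off the work surface, if the arm or the gripper's body presses on something with over 40 N, if the wrist force passes 120 N, or if a joint passes its speed limit or range.

### The arm

A 6-joint arm with a two-finger parallel gripper is mounted at the origin on a cart in front of the work surface, level with it; the furniture and walls round the work are solid. World frame = base frame: x ahead of the robot, y to its left, z up, the work surface at z = 0. Lengths are in m, angles in rad, forces in N, time in s.
With the tool pointing down it reaches from about 0.3 to 0.95 m from the base axis. Payload 3.1 kg.
Tool frame: the origin (TCP) lies between the finger pads; the fingertips stand 14 mm ahead of it and the grasp point (between the pads) lies 5 mm behind it; z points along the fingers, y is the line along which they close (so a half turn about z gives the same grasp; the last joint's range is limited). The gripper opens to 85 mm and grips with 20 to 120 N. Pads are 22 mm wide; open, the fingers measure 114 mm over their backs; the gripper's body (76 mm by 85 mm) begins 54 mm behind the grasp point. The pads swing forward as they close: fully open they stand 13 mm farther back than shut.
Start: joints at [-1.267, 0.308, 1.634, -0, 1.2, -0.07], TCP at [0.228, -0.582, 0.21] pointing down, gripper open.
Joint ranges: [-3.06, 3.06], [-0.79, 1.96], [0.05, 2.63], [-1.19, 4.34], [0.05, 2.64], [-2.94, 2.94]. Speed limits (rad/s): [2.79, 2.79, 3.14, 3.14, 3.14, 3.14].

### API

Orientations are given as a unit quaternion [w, x, y, z].
In Python, from workcell import env gives the robot as it stands.
- The arm moves only by the tool arm_command, never from a script. Its argument "commands" is a list of rows, each an object with "offset": the shift along the tool's x, y, z in cm, a list of three; "yaw": the turn about the tool's z in degrees; "gripper": the finger opening in cm, from 0 to 8.54. A call has 1 to 20 rows; each row shifts and turns the commanded pose from where the row before left it, along the tool's axes as they then stand; what a row does not reach is not made up. A row lasts 1/12 s, in which the tool goes at most 41.7 mm and 7.16 degrees, less where a joint would pass 70% of its speed; a pose out of reach is approached as far as the arm can. A call with a gripper value outside its range is refused whole. The fingers move at their own pace and stop on an object; "squeeze" is the grip in N (left out, the last holds). Time passes only in rows, so rows that do not move let the fingers close. It gives the time, the measured TCP pose, the force, the opening and the grip force at its end, in the units of the state.
- env.state(): the state, without advancing time (a new reading comes with each control period).
- env.get_image(name): name is "scene" or "top" or "wrist"; returns the picture (480x640x3 uint8, blue, green, red); there is no depth.
- env.camera_model(name): a dict with "camera_matrix" (3x3 intrinsics, pixels), "camera_from_world" (4x4, takes a point from world to camera coordinates); the wrist camera has in their place "T_tool_cam" (4x4, takes a point from camera to tool coordinates, whose origin is the TCP and whose axes are the flange's). Camera axes: x right, y down, z forward; pixel columns grow to the right and rows downward; lengths in m; the calibration is good to about 2 mm. A picture is of the moment at which its call begins: read the wrist's pose just before it. camera_model takes no time and is no camera call.
- env.job_done(): hands the job in; it is judged then, once.
The state is a dict: "time_s": time; "joint_pos": joint angles; "joint_velocities": joint speeds; "effort": joint torques, N m; "position": TCP position; "tcp_rot": TCP orientation; "contact_force": force on the tool from outside, world axes, zero at the start; "torque": the same for the moment, N m; "opening": finger opening in m; "grasp_force": force on a finger pad.
Only numpy, scipy, OpenCV 4.12 (cv2) and the standard library are available. Lean on these libraries where they do the work, as an engineer would, in place of code of your own. Each camera call takes 0.05 s, during which the arm holds its last target. There are 200 camera calls.

## Working session

There is one attempt and no reset: what is moved stays moved. The work goes in short steps, Python scripts to look and compute and a tool call to move; the robot and the scene stay as the last step left them, time stands still between calls to the robot, and variables do not carry over. Pictures are saved under pics/ and viewed, at most 10 in all, crops included, and the job is handed in when it is done.

Besides the shell and the picture viewer there is one more tool, called after "Call:" as a command line: name --argument value ..., lists and objects as JSON in quotes. arm_command: Moves the arm, as the interface text tells. Its arguments: {"type":"object","properties":{"commands":{"type":"array"},"squeeze":{"type":"number"}},"required":["commands"]}

```bash
mkdir -p pics; ls
python3 - <<'E'
from workcell import env
import cv2,numpy as np
s=env.state();print(s)
for n in("scene","top"):
    cv2.imwrite(f"pics/{n}0.png",env.get_image(n)); m=env.camera_model(n);print(n,m)
print(env.camera_model("wrist"))
E
```

```text
pics
{'time_s': 0.0, 'joint_pos': array([-1.26672494e+00,  3.09020736e-01,  1.63515996e+00,  2.18337362e-05,
        1.19970981e+00, -6.96851857e-02]), 'joint_velocities': array([ 0.00179747, -0.00065782,  0.00015246,  0.00185807, -0.00075682,
       -0.00169602]), 'effort': array([ 2.01425455e-04, -4.15256810e+01, -2.76664925e+01, -2.70136911e-05,
        1.03466754e-02,  1.38432839e-05]), 'position': array([ 0.22792893, -0.58103428,  0.20905001]), 'tcp_rot': array([-1.14223572e-03,  9.82589102e-01,  1.85788420e-01, -1.24238884e-04]), 'contact_force': array([-0.00921792, -0.40278861,  0.80789871]), 'torque': array([ 0.01008353,  0.01920598, -0.00282262]), 'grasp_force': 0.0, 'opening': 0.08562162469355729}
scene {'camera_matrix': array([[620.97082761,   0.        , 319.26933905],
       [  0.        , 620.97082761, 228.91807558],
       [  0.        ,   0.        ,   1.        ]]), 'camera_from_world': array([[ 0.20807296, -0.97809604, -0.00581206, -0.28911535],
       [-0.7075956 , -0.14642095, -0.69128096,  0.43071896],
       [ 0.67528816,  0.14794947, -0.7225627 ,  1.01337823],

[... 335 characters left out ...]
701299,  0.0076644 , -0.07685283,  0.53995565],
       [ 0.07690603,  0.00690661, -0.99701442,  1.12629663],
       [ 0.        ,  0.        ,  0.        ,  1.        ]])}
{'camera_matrix': array([[376.12054981,   0.        , 324.0495378 ],
       [  0.        , 376.12054981, 242.64601212],
       [  0.        ,   0.        ,   1.        ]]), 'T_tool_cam': array([[-7.04624882e-04, -9.50951477e-01, -3.09339283e-01,
         8.01964698e-02],
       [ 9.99999617e-01, -8.30569044e-04,  2.75445930e-04,
        -7.87674288e-04],
       [-5.18863346e-04, -3.09338970e-01,  9.50951698e-01,
        -1.62591157e-01],
       [ 0.00000000e+00,  0.00000000e+00,  0.00000000e+00,
         1.00000000e+00]])}
```

View pics/scene0.png

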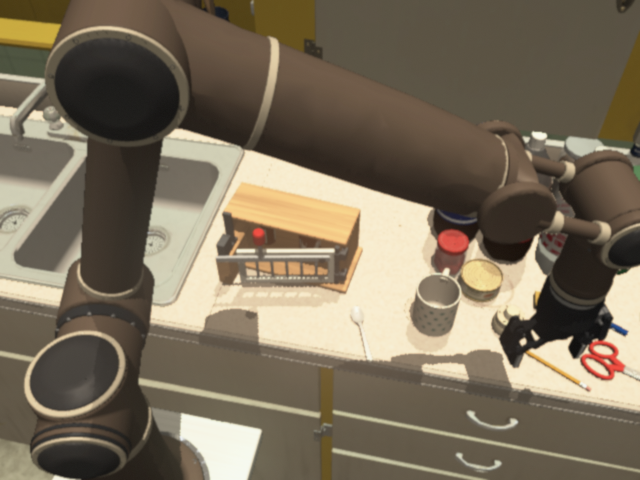

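View pics/top0.png

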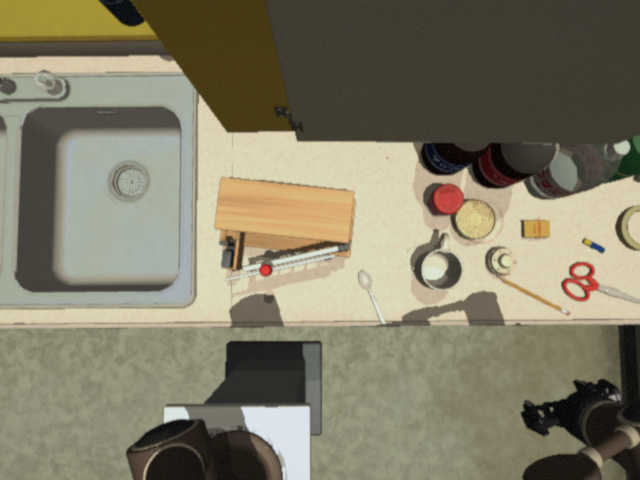

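The scene view shows the caddy at about (290,235) with the gate ajar and the red knob at (259,236). In the top view the roof has corners near (220,177), (355,190) and (215,230), the knob is at (265,270) and the catch at (230,252). Next I measure these points.

```bash
cat > h.py <<'E'
import cv2,numpy as np
from workcell import env
def ray(m,uv):
    K=m["camera_matrix"];T=np.linalg.inv(m["camera_from_world"])
    d=T[:3,:3]@np.linalg.solve(K,[uv[0],uv[1],1.]);return T[:3,3],d/np.linalg.norm(d)
def onz(m,uv,z):
    o,d=ray(m,uv);return o+d*(z-o[2])/d[2]
def tri(rs):
    A=sum(np.eye(3)-np.outer(d,d) for o,d in rs);b=sum((np.eye(3)-np.outer(d,d))@o for o,d in rs)
    p=np.linalg.solve(A,b);return p,[np.linalg.norm(np.cross(p-o,d)) for o,d in rs]
def proj(m,p):
    c=m["camera_from_world"]@np.r_[p,1];q=m["camera_matrix"]@c[:3];return q[:2]/q[2]
def red(im,box):
    h=cv2.cvtColor(im,cv2.COLOR_BGR2HSV);k=((h[...,0]<8)|(h[...,0]>172))&(h[...,1]>150)&(h[...,2]>60)
    w=np.zeros_like(k);x0,y0,x1,y1=box;w[y0:y1,x0:x1]=1
    v,u=np.nonzero(k&w);return np.array([u.mean(),v.mean()]),len(u),(u.min(),u.max(),v.min(),v.max())
E
python3 - <<'E'
from h import *
I={n:cv2.imread(f"pics/{n}0.png") for n in("scene","top")};M={n:env.camera_model(n) for n in I}
a=red(I["scene"],(240,215,280,260));b=red(I["top"],(240,250,290,290));print(a,b)
print("knob",tri([ray(M["scene"],a[0]),ray(M["top"],b[0])]))
h=cv2.cvtColor(I["top"],cv2.COLOR_BGR2HSV)
k=((h[...,0]>8)&(h[...,0]<22)&(h[...,1]>70)&(h[...,2]>140)).astype(np.uint8);k[:165]=0;k[:,:205]=0;k[:,365:]=0;k[265:]=0
k=cv2.morphologyEx(k,cv2.MORPH_OPEN,np.ones((5,5)))
c=max(cv2.findContours(k,0,1)[0],key=cv2.contourArea);r=cv2.minAreaRect(c);bx=cv2.boxPoints(r);print(r)
P=np.array([onz(M["top"],p,.128) for p in bx]);print(bx,P.round(4));print([np.linalg.norm(P[i]-P[i-1]).round(4) for i in range(4)])
# crops
t=cv2.resize(I["top"][165:295,205:365],None,fx=4.9,fy=4.5,interpolation=2);cv2.imwrite("pics/c1.png",t)
s=cv2.resize(I["scene"][175:300,205:375],None,fx=4.7,fy=4.7,interpolation=2);cv2.imwrite("pics/c2.png",s)
E
```

```text
(array([258.03521127, 234.83802817]), 142, (np.int64(252), np.int64(263), np.int64(228), np.int64(243))) (array([265.14285714, 269.70408163]), 98, (np.int64(260), np.int64(270), np.int64(265), np.int64(275)))
knob (array([ 0.44345244, -0.08340801,  0.17059909]), [np.float64(0.0001679823057739067), np.float64(0.00016798230577392263)])
((284.33880615234375, 216.63613891601562), (138.03030395507812, 67.61642456054688), 6.088527679443359)
[[212.12708 242.93356]
 [219.29883 175.69855]
 [356.55054 190.33871]
 [349.37878 257.57373]] [[ 0.4967  0.0268  0.128 ]
 [ 0.6312  0.0136  0.128 ]
 [ 0.5994 -0.2606  0.128 ]
 [ 0.4658 -0.2448  0.128 ]]
[np.float64(0.2733), np.float64(0.1351), np.float64(0.276), np.float64(0.1346)]
```

View pics/c1.png

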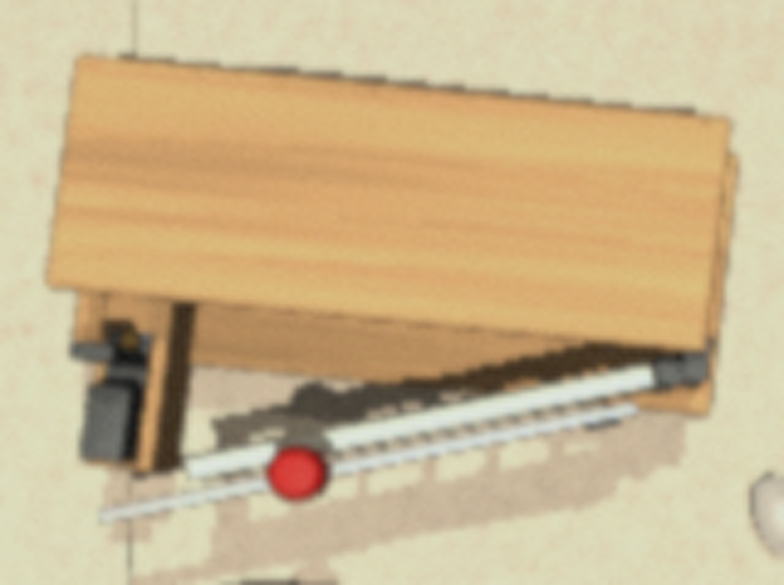

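View pics/c2.png

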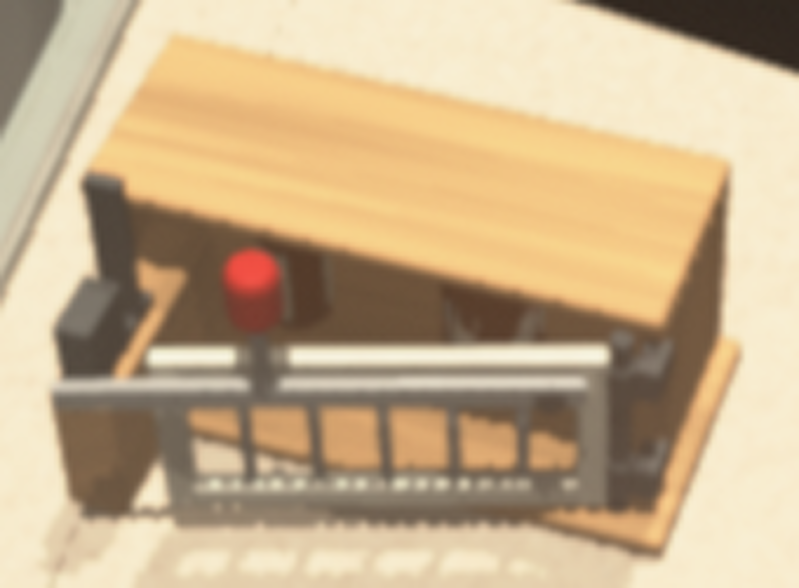

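The crops show the roof corners at c1 (82,55), (735,120), (705,350), (48,287). The bar tip is at (100,518), the bar's inner end at (637,408), the hinge cap at (680,368), the tooth spans (85–140, 380–462) and the back-plate top (72–140, 350). I cast these onto their known heights.

Run:
```python
from h import *
np.set_printoptions(precision=4,suppress=True)
M=env.camera_model("top");S=env.camera_model("scene")
f=lambda u,v,z:onz(M,(205+u/4.9-.4,165+v/4.5-.4),z)
g=lambda u,v:(205+u/4.7-.4,175+v/4.7-.4)
C=[f(82,55,.128),f(735,120,.128),f(705,350,.128),f(48,287,.128)]
for c in C:print("roof",c)
print("len",np.linalg.norm(C[0]-C[1]),np.linalg.norm(C[1]-C[2]))
e=((C[0]-C[1])+(C[3]-C[2]))[:2];yaw=np.arctan2(-e[0],e[1]);print("caddy yaw",yaw)
tip=f(100,518,.111);inn=f(637,408,.111);d=tip-inn;L=np.linalg.norm(d);d/=L;print("bar",tip,inn,L)
ga=np.arctan2(-d[0],d[1]);print("gate world yaw",ga,"gate angle",ga-yaw)
nx=np.array([d[1],-d[0],0]);H=tip-.240*d+.0125*nx;print("hinge from bar",H,"knob pred",H+.150*d-.0125*nx)
print("hinge cap",f(680,368,.115), "base corner",f(712,412,.012))
X=np.array([np.cos(yaw),np.sin(yaw)]);Y=np.array([-X[1],X[0]])
O=H[:2]+.05*X+.12*Y;K=O-.0625*X+.105*Y;print("caddy O",O,"keeper/slot nominal",K)
for n,p in dict(tooth_fl=f(82,460,.117),tooth_fr=f(130,463,.117),tooth_bl=f(92,382,.117),tooth_br=f(140,382,.117),platefl=f(72,357,.165)).items():
    q=p[:2]-O;print(n,p,"caddy",q@X,q@Y)
# plate & tooth triangulation
print("plate top left front",tri([ray(M,(205+72/4.9-.4,165+357/4.5-.4)),ray(S,g(88,183))]))
print("tooth fl",tri([ray(M,(205+82/4.9-.4,165+460/4.5-.4)),ray(S,g(57,328))]))
print("roof c", tri([ray(M,(205+48/4.9-.4,165+287/4.5-.4)),ray(S,g(90,168))]),tri([ray(M,(205+705/4.9-.4,165+350/4.5-.4)),ray(S,g(665,325))]))
```

```text
roof [0.6289 0.0095 0.128 ]
roof [ 0.5976 -0.2567  0.128 ]
roof [ 0.4958 -0.2433  0.128 ]
roof [0.5256 0.0225 0.128 ]
len 0.2679772541286383 0.10266286442583278
caddy yaw -0.11435331339350137
bar [0.4236 0.0039 0.111 ] [ 0.4709 -0.216   0.111 ] 0.22493068117385998
gate world yaw 0.2118374015919555 gate angle 0.3261907149854569
hinge from bar [ 0.4863 -0.2281  0.111 ] knob pred [ 0.4425 -0.0841  0.111 ]
hinge cap [ 0.4884 -0.2336  0.115 ] base corner [ 0.4706 -0.2515  0.012 ]
caddy O [ 0.5496 -0.1146] keeper/slot nominal [ 0.4995 -0.0031]
tooth_fl [0.4494 0.0103 0.117 ] caddy -0.11384836685524496 0.11262098014557541
tooth_fr [ 0.4479 -0.0093  0.117 ] caddy -0.11306939568570308 0.09300288680747987
tooth_bl [0.4839 0.0065 0.117 ] caddy -0.07909970077465543 0.11275708061669527
tooth_br [ 0.4838 -0.0131  0.117 ] caddy -0.07700408794666946 0.09324919845854483
platefl [0.493  0.0051 0.165 ] caddy -0.06987484942568302 0.11242642122996194
plate top left front (array([0.4936, 0.0044, 0.1613]), [np.float64(0.001469523841997689), np.float64(0.0014695238419976716)])
tooth fl (array([0.4497, 0.0091, 0.1165]), [np.float64(0.001307481174332558), np.float64(0.0013074811743325541)])
roof c (array([0.5255, 0.0181, 0.1367]), [np.float64(0.0025717878687160655), np.float64(0.002571787868716055)]) (array([ 0.4961, -0.2441,  0.1247]), [np.float64(0.0006435631522195085), np.float64(0.0006435631522195336)])
```

The numbers agree. The knob triangulates to (0.4435,-0.083,0.170), against (0.4425,-0.084) predicted from the bar. The gate angle is about 0.33, and the catch looks set about 11 mm forward. Now I turn the tool so that the fingers close square to the gate, and go above the knob.

Call:
arm_command --commands '[{"offset": [0, 0, -0.4], "yaw": -6.7, "gripper": 8.5}, {"offset": [0, 0, -0.4], "yaw": -6.7, "gripper": 8.5}, {"offset": [0, 0, -0.4], "yaw": -6.7, "gripper": 8.5}, {"offset": [0, 0, -0.4], "yaw": -6.7, "gripper": 8.5}, {"offset": [0, 0, -0.4], "yaw": -6.7, "gripper": 8.5}, {"offset": [0, 0, -0.4], "yaw": -6.7, "gripper": 8.5}, {"offset": [0, 0, -0.4], "yaw": -6.7, "gripper": 8.5}, {"offset": [0, 0, -0.4], "yaw": -6.7, "gripper": 8.5}, {"offset": [0, 0, -0.4], "yaw": -6.7, "gripper": 8.5}, {"offset": [0, 0, -0.4], "yaw": -6.7, "gripper": 8.5}, {"offset": [0, 0, -0.4], "yaw": -6.7, "gripper": 8.5}, {"offset": [0, 0, -0.4], "yaw": -7.0, "gripper": 8.5}]'

```text
time_s: 1.1
position: [0.228, -0.5814, 0.2577]
tcp_rot: [-0.001, 0.626, 0.78, 0.0]
contact_force: [0.2, -0.5, -0.6]
opening: 0.085
grasp_force: 0.0
```

Call:
arm_command --commands '[{"offset": [2.2, 1.57, 0], "yaw": 0, "gripper": 7}, {"offset": [2.2, 1.57, 0], "yaw": 0, "gripper": 7}, {"offset": [2.2, 1.57, 0], "yaw": 0, "gripper": 7}, {"offset": [2.2, 1.57, 0], "yaw": 0, "gripper": 7}, {"offset": [2.2, 1.57, 0], "yaw": 0, "gripper": 7}, {"offset": [2.2, 1.57, 0], "yaw": 0, "gripper": 7}, {"offset": [2.2, 1.57, 0], "yaw": 0, "gripper": 7}, {"offset": [2.2, 1.57, 0], "yaw": 0, "gripper": 7}, {"offset": [2.2, 1.57, 0], "yaw": 0, "gripper": 7}, {"offset": [2.2, 1.57, 0], "yaw": 0, "gripper": 7}, {"offset": [2.2, 1.57, 0], "yaw": 0, "gripper": 7}, {"offset": [2.2, 1.57, 0], "yaw": 0, "gripper": 7}, {"offset": [2.2, 1.57, 0], "yaw": 0, "gripper": 7}, {"offset": [2.2, 1.57, 0], "yaw": 0, "gripper": 7}, {"offset": [2.2, 1.57, 0], "yaw": 0, "gripper": 7}, {"offset": [2.2, 1.57, 0], "yaw": 0, "gripper": 7}, {"offset": [2.2, 1.57, 0], "yaw": 0, "gripper": 7}, {"offset": [2.2, 1.57, 0], "yaw": 0, "gripper": 7}, {"offset": [2.2, 1.57, 0], "yaw": 0, "gripper": 7}, {"offset": [2.2, 1.57, 0], "yaw": 0, "gripper": 7}]'

```text
time_s: 2.77
position: [0.4428, -0.0843, 0.2579]
tcp_rot: [-0.0, 0.629, 0.778, -0.0]
contact_force: [0.6, 0.0, 0.2]
opening: 0.0701
grasp_force: 0.0
```

```bash
cat >> h.py <<'E'
from scipy.spatial.transform import Rotation as Ro
def wmodel(s):
    w=env.camera_model("wrist");T=np.eye(4);q=s["tcp_rot"];T[:3,:3]=Ro.from_quat([*q[1:],q[0]]).as_matrix();T[:3,3]=s["position"]
    return dict(camera_matrix=w["camera_matrix"],camera_from_world=np.linalg.inv(T@w["T_tool_cam"])),T
E
python3 - <<'E'
from h import *
np.set_printoptions(precision=4,suppress=True)
s=env.state();m,T=wmodel(s);im=env.get_image("wrist");cv2.imwrite("pics/w1.png",im)
print(s["time_s"],s["position"],T[:3,:3],s["contact_force"])
p=proj(m,[.4435,-.0834,.17]);print("knob predicted px",p)
u,v=p.astype(int);r=red(im,(max(u-70,0),max(v-70,0),u+70,v+70));print(r)
t=cv2.imread("pics/top0.png");rt=red(t,(240,250,290,290))
P,e=tri([ray(m,r[0]),ray(env.camera_model("top"),rt[0])]);print("tri",P,e,"in tool",np.linalg.inv(T)@np.r_[P,1])
sc=cv2.imread("pics/scene0.png");rs=red(sc,(240,215,280,260))
P,e=tri([ray(m,r[0]),ray(env.camera_model("scene"),rs[0])]);print("tri",P,e,"in tool",np.linalg.inv(T)@np.r_[P,1])
E
```

```text
2.7667 [ 0.4428 -0.0843  0.2579] [[-0.2099  0.9777 -0.0006]
 [ 0.9777  0.2099  0.0001]
 [ 0.0003 -0.0005 -1.    ]] [0.6176 0.0386 0.1517]
knob predicted px [324.4375 239.7718]
(array([330.6318, 238.0908]), 584, (np.int64(316), np.int64(344), np.int64(222), np.int64(251)))
tri [ 0.4455 -0.0824  0.1677] [np.float64(0.0021835727077085033), np.float64(0.0021835727077085224)] in tool [0.0012 0.0031 0.0902 1.    ]
tri [ 0.4476 -0.0823  0.1661] [np.float64(0.00024196452904043562), np.float64(0.00024196452904040255)] in tool [0.001  0.0052 0.0918 1.    ]
```

View pics/w1.png

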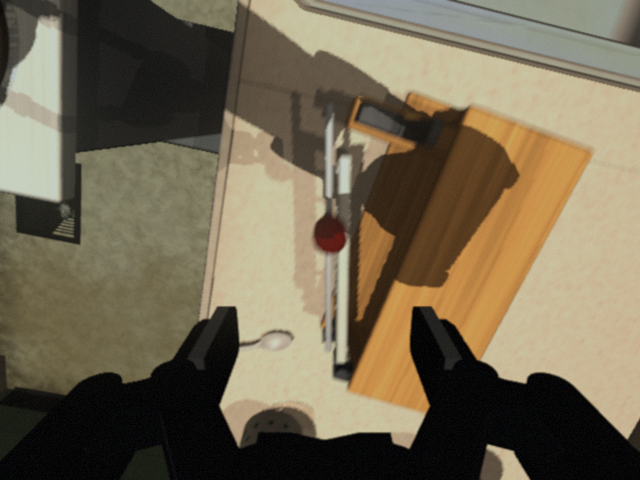

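The wrist view puts the knob at (331,238), with the bar upright in the picture, so the fingers are square to it. The knob lies 1 mm in x and about 4 mm in y from the tool axis, at z 0.167, which matches the text. Now I descend and pinch.

Call:
arm_command --commands '[{"offset": [0.1, 0.35, 1.2], "yaw": 0, "gripper": 7}, {"offset": [0, 0, 1.2], "yaw": 0, "gripper": 7}, {"offset": [0, 0, 1.2], "yaw": 0, "gripper": 7}, {"offset": [0, 0, 1.2], "yaw": 0, "gripper": 7}, {"offset": [0, 0, 1.2], "yaw": 0, "gripper": 7}, {"offset": [0, 0, 1.2], "yaw": 0, "gripper": 7}, {"offset": [0, 0, 1.2], "yaw": 0, "gripper": 7}, {"offset": [0, 0, 1.2], "yaw": 0, "gripper": 7}, {"offset": [0, 0, 0], "yaw": 0, "gripper": 5}, {"offset": [0, 0, 0], "yaw": 0, "gripper": 4}, {"offset": [0, 0, 0], "yaw": 0, "gripper": 3}, {"offset": [0, 0, 0], "yaw": 0, "gripper": 2}, {"offset": [0, 0, 0], "yaw": 0, "gripper": 1.5}, {"offset": [0, 0, 0], "yaw": 0, "gripper": 1.5}, {"offset": [0, 0, 0], "yaw": 0, "gripper": 1.5}, {"offset": [0, 0, 0], "yaw": 0, "gripper": 1.5}, {"offset": [0, 0, 0], "yaw": 0, "gripper": 1.5}]' --squeeze 25

```text
time_s: 4.23
position: [0.4461, -0.084, 0.1624]
tcp_rot: [0.0, 0.629, 0.778, 0.0]
contact_force: [0.2, -0.7, 0.2]
opening: 0.0151
grasp_force: 0.0
```

The fingers closed to 15 mm with no grip force, so the knob isn't between the pads. I take a look.

Run:
```python
from h import *
np.set_printoptions(precision=4,suppress=True)
s=env.state();im=env.get_image("wrist");sc=env.get_image("scene")
print(s["time_s"],s["position"],s["opening"],s["grasp_force"],s["contact_force"])
cv2.imwrite("pics/w2.png",np.hstack([cv2.resize(im,(400,300)),cv2.resize(sc[175:300,205:372],(400,300))]))
```

```text
4.2333 [ 0.4461 -0.084   0.1624] 0.015072067963009798 0.0 [ 0.1532 -0.7257  0.193 ]
```

View pics/w2.png

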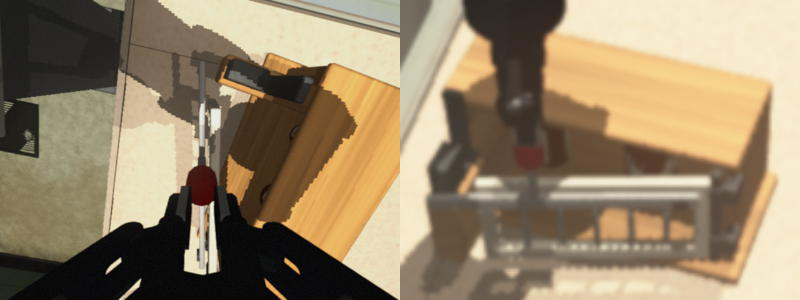

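Run:
```python
from h import *
np.set_printoptions(precision=4,suppress=True)
s=env.state();m,T=wmodel(s);im=env.get_image("wrist");t=env.get_image("top");sc=env.get_image("scene")
r=red(im,(270,220,380,350));print(r)
for z in(.166,.182):
    P=onz(m,r[0],z);print(z,P,np.linalg.inv(T)@np.r_[P,1])
for p in([0,0,0],[0,0,-.005],[.011,0,.009],[-.011,0,.009],[.011,.0075,.009]):print(p,proj(m,T[:3,:3]@np.array(p)+T[:3,3]))
print(red(sc,(230,215,300,270)))
cv2.imwrite("pics/w3.png",cv2.resize(im[230:380,230:430],(800,600),interpolation=2))
```

```text
(array([322.2518, 296.4376]), 2109, (np.int64(299), np.int64(347), np.int64(265), np.int64(328)))
0.166 [ 0.4454 -0.082   0.166 ] [ 0.0021 -0.0002 -0.0037  1.    ]
0.182 [ 0.4438 -0.0743  0.182 ] [ 0.01   -0.0001 -0.0197  1.    ]
[0, 0, 0] [322.6757 297.0181]
[0, 0, -0.005] [322.6411 301.8338]
[0.011, 0, 0.009] [322.6933 268.5129]
[-0.011, 0, 0.009] [322.7721 308.6854]
[0.011, 0.0075, 0.009] [337.9726 268.5014]h.py:16: RuntimeWarning: Mean of empty slice.
  v,u=np.nonzero(k&w);return np.array([u.mean(),v.mean()]),len(u),(u.min(),u.max(),v.min(),v.max())
  ret = ret.dtype.type(ret / rcount)
Traceback (most recent call last):
  File "h.py", line 16, in red
    v,u=np.nonzero(k&w);return np.array([u.mean(),v.mean()]),len(u),(u.min(),u.max(),v.min(),v.max())
                                                                     ~~~~~^^
ValueError: zero-size array to reduction operation minimum which has no identity
```

Run:
```python
from h import *
s=env.state();m,T=wmodel(s);im=env.get_image("wrist");sc=env.get_image("scene")
a=cv2.resize(im[230:380,255:390],(400,444),interpolation=2);b=cv2.resize(sc[175:300,215:328],(400,444),interpolation=2)
cv2.imwrite("pics/w4.png",cv2.convertScaleAbs(np.hstack([a,b]),alpha=1.8,beta=15))
```

```text
(no output)
```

View pics/w4.png

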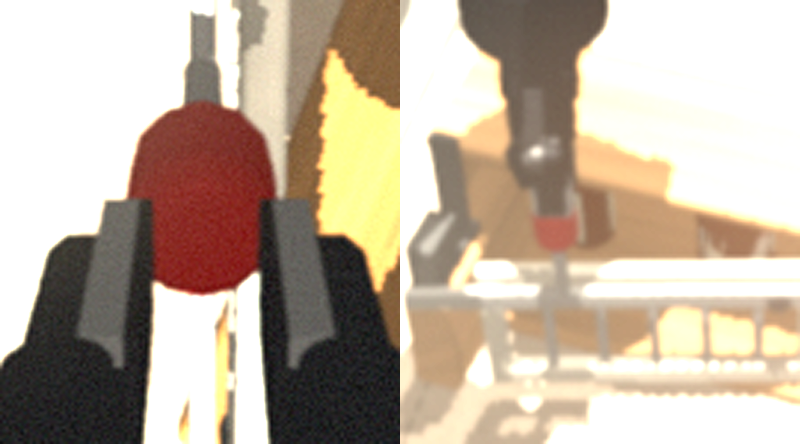

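This view shows the knob centred, but the fingertips end at about row 297, some 20 mm behind the TCP. They are level with the knob's top and not around it, which is about 34 mm short of the stated tip position. I open a little, go down about 3 cm and pinch again.

Call:
arm_command --commands '[{"offset": [0, 0, 0], "yaw": 0, "gripper": 4.5}, {"offset": [0, 0, 0], "yaw": 0, "gripper": 4.5}, {"offset": [0, 0, 0], "yaw": 0, "gripper": 4.5}, {"offset": [0, 0, 0.6], "yaw": 0, "gripper": 4.5}, {"offset": [0, 0, 0.6], "yaw": 0, "gripper": 4.5}, {"offset": [0, 0, 0.6], "yaw": 0, "gripper": 4.5}, {"offset": [0, 0, 0.6], "yaw": 0, "gripper": 4.5}, {"offset": [0.2, 0, 0.5], "yaw": 0, "gripper": 4.5}, {"offset": [0, 0, 0], "yaw": 0, "gripper": 3.5}, {"offset": [0, 0, 0], "yaw": 0, "gripper": 2.5}, {"offset": [0, 0, 0], "yaw": 0, "gripper": 1.5}, {"offset": [0, 0, 0], "yaw": 0, "gripper": 1.5}, {"offset": [0, 0, 0], "yaw": 0, "gripper": 1.5}, {"offset": [0, 0, 0], "yaw": 0, "gripper": 1.5}, {"offset": [0, 0, 0], "yaw": 0, "gripper": 1.5}]' --squeeze 25

```text
time_s: 5.83
position: [0.4454, -0.082, 0.1332]
tcp_rot: [-0.0, 0.629, 0.778, -0.0]
contact_force: [-0.6, 0.8, -0.3]
opening: 0.0225
grasp_force: 24.6
```

Gripped: 22.5 mm opening at 25 N. Next I lift along the bar's arc to about 0.2 rad.

Call:
arm_command --commands '[{"offset": [-0.17, 0, -0.29], "yaw": 0, "gripper": 1.5}, {"offset": [-0.17, 0, -0.29], "yaw": 0, "gripper": 1.5}, {"offset": [-0.17, 0, -0.29], "yaw": 0, "gripper": 1.5}, {"offset": [-0.17, 0, -0.29], "yaw": 0, "gripper": 1.5}, {"offset": [-0.2, 0, -0.27], "yaw": 0, "gripper": 1.5}, {"offset": [-0.2, 0, -0.27], "yaw": 0, "gripper": 1.5}, {"offset": [-0.2, 0, -0.27], "yaw": 0, "gripper": 1.5}, {"offset": [-0.2, 0, -0.27], "yaw": 0, "gripper": 1.5}, {"offset": [0, 0, 0], "yaw": 0, "gripper": 1.5}]'

```text
time_s: 6.58
position: [0.4492, -0.0969, 0.1564]
tcp_rot: [0.0, 0.629, 0.778, 0.0]
contact_force: [-0.7, 2.5, -2.7]
opening: 0.0227
grasp_force: 24.7
```

Run:
```python
from h import *
sc=env.get_image("scene");s=env.state();print(s["contact_force"],s["torque"])
b=cv2.resize(sc[175:300,205:372],(800,599),interpolation=2)
cv2.imwrite("pics/s5.png",cv2.convertScaleAbs(b,alpha=1.4))
```

```text
[-0.86563293  2.55237588 -1.65205688] [ 0.5677635   0.20723881 -0.06202645]
```

View pics/s5.png

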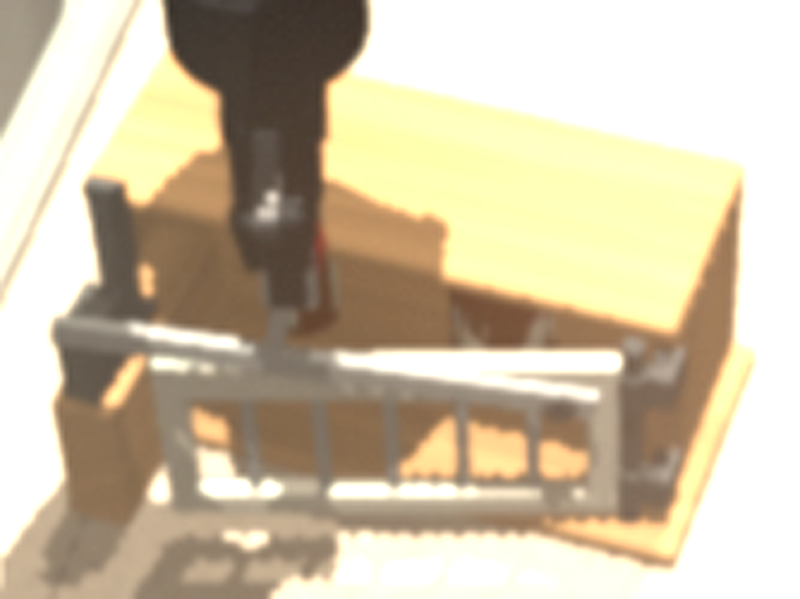

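The bar is raised: its tip is now at (60,325), up about 37 mm, or roughly 0.18 rad. Next I swing the gate most of the way in.

Call:
arm_command --commands '[{"offset": [0.02, 0.236, 0], "yaw": 1, "gripper": 1.5}, {"offset": [0.02, 0.236, 0], "yaw": 1, "gripper": 1.5}, {"offset": [0.02, 0.236, 0], "yaw": 1, "gripper": 1.5}, {"offset": [0.02, 0.236, 0], "yaw": 1, "gripper": 1.5}, {"offset": [0.02, 0.236, 0], "yaw": 1, "gripper": 1.5}, {"offset": [0.02, 0.236, 0], "yaw": 1, "gripper": 1.5}, {"offset": [0.02, 0.236, 0], "yaw": 1, "gripper": 1.5}, {"offset": [0.02, 0.236, 0], "yaw": 1, "gripper": 1.5}, {"offset": [0.02, 0.236, 0], "yaw": 1, "gripper": 1.5}, {"offset": [0.02, 0.236, 0], "yaw": 1, "gripper": 1.5}, {"offset": [0.02, 0.236, 0], "yaw": 1, "gripper": 1.5}, {"offset": [0, 0, 0], "yaw": 0, "gripper": 1.5}]'

```text
time_s: 7.63
position: [0.4749, -0.0913, 0.1558]
tcp_rot: [0.0, 0.701, 0.714, 0.0]
contact_force: [-0.0, 0.6, -2.4]
opening: 0.0225
grasp_force: 24.7
```

Run:
```python
from h import *
np.set_printoptions(precision=4,suppress=True)
s=env.state();m,T=wmodel(s);t=T[:3,3];R=T[:3,:3];print("force in tool",R.T@s["contact_force"],s["torque"])
ga=np.arctan2(R[1,0],R[0,0])-np.pi/2
# gate yaw from hinge & knob position (knob at gate x=-.0125)
v=t[:2]-np.array([.4863,-.2281]);r=np.hypot(*v);a=np.arctan2(-v[0],v[1])-np.arcsin(.0125/r);print("tool yaw",ga,"gate yaw by pos",a,"r",r,"caddy gate",a+.1143)
```

```text
force in tool [ 0.6109 -0.0122  2.3992] [ 0.3559 -0.0078 -0.044 ]
tool yaw 0.018423683147756664 gate yaw by pos -0.008158756562122588 r 0.13728628152025263 caddy gate 0.10614124343787741
```

No contact yet, with the gate at about 0.11 rad. I feel forward in smaller steps.

Call:
arm_command --commands '[{"offset": [0.005, 0.07, 0], "yaw": 0.3, "gripper": 1.5}, {"offset": [0.005, 0.07, 0], "yaw": 0.3, "gripper": 1.5}, {"offset": [0.005, 0.07, 0], "yaw": 0.3, "gripper": 1.5}, {"offset": [0.005, 0.07, 0], "yaw": 0.3, "gripper": 1.5}, {"offset": [0.005, 0.07, 0], "yaw": 0.3, "gripper": 1.5}, {"offset": [0.005, 0.07, 0], "yaw": 0.3, "gripper": 1.5}]'

```text
time_s: 8.13
position: [0.4785, -0.0909, 0.1557]
tcp_rot: [0.0, 0.711, 0.703, -0.0]
contact_force: [0.5, 1.1, -2.2]
opening: 0.0225
grasp_force: 24.7
```

Call:
arm_command --commands '[{"offset": [0.005, 0.06, 0], "yaw": 0.25, "gripper": 1.5}, {"offset": [0.005, 0.06, 0], "yaw": 0.25, "gripper": 1.5}]'

```text
time_s: 8.3
position: [0.4797, -0.0908, 0.1557]
tcp_rot: [0.0, 0.715, 0.7, -0.0]
contact_force: [-0.5, 1.0, -1.5]
opening: 0.0226
grasp_force: 24.7
```

Call:
arm_command --commands '[{"offset": [0, 0.05, 0], "yaw": 0.2, "gripper": 1.5}, {"offset": [0, 0, 0], "yaw": 0, "gripper": 1.5}]'

```text
time_s: 8.47
position: [0.4803, -0.0908, 0.1557]
tcp_rot: [0.0, 0.716, 0.698, 0.0]
contact_force: [-0.1, 1.2, -2.3]
opening: 0.0231
grasp_force: 24.7
```

Call:
arm_command --commands '[{"offset": [0, 0.06, 0], "yaw": 0.2, "gripper": 1.5}, {"offset": [0, 0, 0], "yaw": 0, "gripper": 1.5}]'

```text
time_s: 8.63
position: [0.4808, -0.0908, 0.1557]
tcp_rot: [0.0, 0.717, 0.697, 0.0]
contact_force: [-0.8, 1.6, -2.1]
opening: 0.0228
grasp_force: 24.7
```

Call:
arm_command --commands '[{"offset": [0, 0.05, 0], "yaw": 0.2, "gripper": 1.5}, {"offset": [0, 0, 0], "yaw": 0, "gripper": 1.5}]'

```text
time_s: 8.8
position: [0.4813, -0.0907, 0.1557]
tcp_rot: [-0.0, 0.718, 0.696, 0.0]
contact_force: [-0.9, 1.4, -2.0]
opening: 0.0226
grasp_force: 24.7
```

Call:
arm_command --commands '[{"offset": [0, 0.05, 0], "yaw": 0.2, "gripper": 1.5}, {"offset": [0, 0, 0], "yaw": 0, "gripper": 1.5}]'

```text
time_s: 8.97
position: [0.4818, -0.0907, 0.1557]
tcp_rot: [-0.0, 0.719, 0.695, 0.0]
contact_force: [-0.3, 1.2, -2.5]
opening: 0.0232
grasp_force: 24.7
```

Call:
arm_command --commands '[{"offset": [0, 0.05, 0], "yaw": 0.2, "gripper": 1.5}, {"offset": [0, 0, 0], "yaw": 0, "gripper": 1.5}]'

```text
time_s: 9.13
position: [0.4823, -0.0907, 0.1557]
tcp_rot: [-0.0, 0.721, 0.693, 0.0]
contact_force: [-0.8, 1.2, -1.0]
opening: 0.0227
grasp_force: 24.7
```

Call:
arm_command --commands '[{"offset": [0, 0.05, 0], "yaw": 0.2, "gripper": 1.5}, {"offset": [0, 0, 0], "yaw": 0, "gripper": 1.5}]'

```text
time_s: 9.3
position: [0.4828, -0.0907, 0.1557]
tcp_rot: [-0.0, 0.722, 0.692, 0.0]
contact_force: [0.2, 2.2, -0.7]
opening: 0.0226
grasp_force: 24.7
```

Call:
arm_command --commands '[{"offset": [0, 0.05, 0], "yaw": 0.2, "gripper": 1.5}, {"offset": [0, 0, 0], "yaw": 0, "gripper": 1.5}]'

```text
time_s: 9.47
position: [0.4833, -0.0907, 0.1557]
tcp_rot: [-0.0, 0.723, 0.691, 0.0]
contact_force: [-0.9, 2.9, -1.4]
opening: 0.0225
grasp_force: 24.8
```

Call:
arm_command --commands '[{"offset": [0, 0.05, 0], "yaw": 0.2, "gripper": 1.5}, {"offset": [0, 0, 0], "yaw": 0, "gripper": 1.5}]'

```text
time_s: 9.63
position: [0.4838, -0.0907, 0.1557]
tcp_rot: [-0.0, 0.724, 0.69, 0.0]
contact_force: [-0.7, 2.8, 0.2]
opening: 0.0223
grasp_force: 24.8
```

Run:
```python
from h import *
np.set_printoptions(precision=3,suppress=True)
for i in range(4):
    env.get_image("wrist");s=env.state();m,T=wmodel(s);print("F tool",T[:3,:3].T@s["contact_force"],"tq",s["torque"],s["position"])
im=env.get_image("wrist");cv2.imwrite("pics/w5.png",cv2.resize(im[0:300,200:600],(800,600),interpolation=2))
```

```text
F tool [ 3.007 -0.294  0.763] tq [ 0.68   0.087 -0.011] [ 0.484 -0.091  0.156]
F tool [ 3.036 -1.079  1.38 ] tq [ 0.683  0.047 -0.069] [ 0.484 -0.091  0.156]
F tool [ 3.022 -0.424 -0.023] tq [ 0.643  0.091 -0.052] [ 0.484 -0.091  0.156]
F tool [ 2.695 -0.102  1.053] tq [ 0.661  0.055 -0.063] [ 0.484 -0.091  0.156]
```

View pics/w5.png

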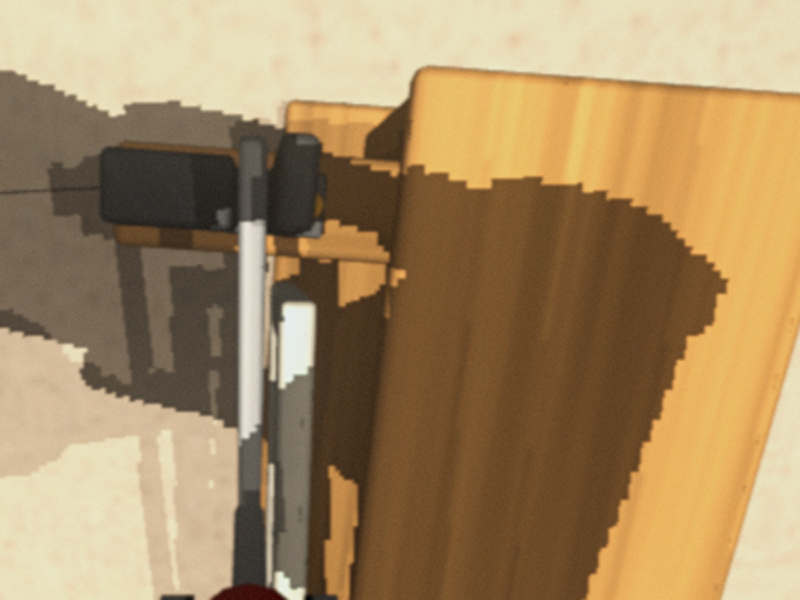

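The raised bar (edge at crop 265) stands just in front of the plate (edge at 275), about 1.5 mm short of it and roughly over the slot. I feel on gently for contact.

Call:
arm_command --commands '[{"offset": [0.02, 0.05, 0], "yaw": 0.2, "gripper": 1.5}, {"offset": [0, 0, 0], "yaw": 0, "gripper": 1.5}, {"offset": [0, 0, 0], "yaw": 0, "gripper": 1.5}]'

```text
time_s: 10.13
position: [0.4842, -0.0907, 0.1557]
tcp_rot: [0.0, 0.725, 0.688, 0.0]
contact_force: [0.0, 3.2, -0.3]
opening: 0.0228
grasp_force: 24.8
```

Call:
arm_command --commands '[{"offset": [0, 0.05, 0], "yaw": 0.2, "gripper": 1.5}, {"offset": [0, 0, 0], "yaw": 0, "gripper": 1.5}, {"offset": [0, 0, 0], "yaw": 0, "gripper": 1.5}]'

```text
time_s: 10.38
position: [0.4844, -0.0907, 0.1557]
tcp_rot: [-0.0, 0.726, 0.687, -0.0]
contact_force: [-1.1, 2.7, -0.1]
opening: 0.0229
grasp_force: 24.9
```

Call:
arm_command --commands '[{"offset": [0, 0.05, 0], "yaw": 0.2, "gripper": 1.5}, {"offset": [0, 0, 0], "yaw": 0, "gripper": 1.5}, {"offset": [0, 0, 0], "yaw": 0, "gripper": 1.5}]'

```text
time_s: 10.63
position: [0.4845, -0.0906, 0.1556]
tcp_rot: [-0.001, 0.728, 0.686, -0.001]
contact_force: [-2.5, 4.3, 2.6]
opening: 0.0228
grasp_force: 25.1
```

Run:
```python
from h import *
np.set_printoptions(precision=4,suppress=True)
for i in range(4):
    env.get_image("wrist");s=env.state();m,T=wmodel(s);print("F tool",T[:3,:3].T@s["contact_force"],"tq",s["torque"],s["position"],s["opening"])
```

```text
F tool [ 3.6358 -3.5829 -2.2997] tq [0.7641 0.4742 0.0689] [ 0.4845 -0.0906  0.1556] 0.022727539611159243
F tool [ 2.9638 -3.7866 -2.0902] tq [0.7758 0.4648 0.1064] [ 0.4845 -0.0906  0.1556] 0.022931710253978513
F tool [ 3.7883 -4.428  -1.6287] tq [0.7867 0.4824 0.1135] [ 0.4845 -0.0906  0.1556] 0.022848119288127588
F tool [ 3.6699 -4.6024 -1.8008] tq [0.7781 0.5347 0.0521] [ 0.4845 -0.0906  0.1556] 0.022425514552902908
```

Contact is clear: −4 N at the knob, about 2.5 N at the plate, and the measured x stalls at 0.4844. I back off about 0.9 mm at the knob (1.5 mm at the tip), which centres the bar in the slot, then lower part way along the arc.

Call:
arm_command --commands '[{"offset": [0, -0.09, 0], "yaw": -0.3, "gripper": 1.5}, {"offset": [0, -0.09, 0], "yaw": -0.3, "gripper": 1.5}, {"offset": [0, 0, 0], "yaw": 0, "gripper": 1.5}]'

```text
time_s: 11.08
position: [0.4838, -0.0907, 0.1558]
tcp_rot: [0.0, 0.724, 0.69, 0.0]
contact_force: [-0.3, 2.6, 0.2]
opening: 0.0225
grasp_force: 24.8
```

Call:
arm_command --commands '[{"offset": [0.2, 0, 0.27], "yaw": 0, "gripper": 1.5}, {"offset": [0.2, 0, 0.27], "yaw": 0, "gripper": 1.5}, {"offset": [0.2, 0, 0.27], "yaw": 0, "gripper": 1.5}, {"offset": [0, 0, 0], "yaw": 0, "gripper": 1.5}]'

```text
time_s: 11.42
position: [0.484, -0.0846, 0.1473]
tcp_rot: [0.0, 0.724, 0.69, -0.0]
contact_force: [-0.2, 3.1, 1.6]
opening: 0.0227
grasp_force: 25.0
```

Call:
arm_command --commands '[{"offset": [0.1, 0, 0.14], "yaw": 0, "gripper": 1.5}, {"offset": [0.1, 0, 0.14], "yaw": 0, "gripper": 1.5}, {"offset": [0, 0, 0], "yaw": 0, "gripper": 1.5}]'

```text
time_s: 11.67
position: [0.4841, -0.0829, 0.1447]
tcp_rot: [0.0, 0.724, 0.69, -0.0]
contact_force: [-0.5, 1.3, 2.1]
opening: 0.0227
grasp_force: 25.0
```

Call:
arm_command --commands '[{"offset": [0, -0.03, 0], "yaw": -0.1, "gripper": 1.5}, {"offset": [0.09, 0, 0.14], "yaw": 0, "gripper": 1.5}, {"offset": [0.09, 0, 0.14], "yaw": 0, "gripper": 1.5}, {"offset": [0, 0, 0], "yaw": 0, "gripper": 1.5}]'

```text
time_s: 12.0
position: [0.4837, -0.081, 0.1418]
tcp_rot: [0.0, 0.723, 0.69, -0.0]
contact_force: [1.2, 1.0, 0.8]
opening: 0.0229
grasp_force: 24.9
```

Call:
arm_command --commands '[{"offset": [0.08, 0, 0.14], "yaw": 0, "gripper": 1.5}, {"offset": [0.08, 0, 0.14], "yaw": 0, "gripper": 1.5}, {"offset": [0, 0, 0], "yaw": 0, "gripper": 1.5}]'

```text
time_s: 12.25
position: [0.4838, -0.0793, 0.1389]
tcp_rot: [0.0, 0.723, 0.69, 0.0]
contact_force: [0.9, 0.8, -0.8]
opening: 0.0225
grasp_force: 24.9
```

The bar is entering the slot with no resistance, so I lower the rest.

Call:
arm_command --commands '[{"offset": [0.08, 0, 0.14], "yaw": 0, "gripper": 1.5}, {"offset": [0.08, 0, 0.14], "yaw": 0, "gripper": 1.5}, {"offset": [0.07, 0, 0.13], "yaw": 0, "gripper": 1.5}, {"offset": [0, 0, 0], "yaw": 0, "gripper": 1.5}]'

```text
time_s: 12.58
position: [0.4839, -0.077, 0.1348]
tcp_rot: [0.0, 0.723, 0.69, 0.0]
contact_force: [0.9, 0.3, -0.9]
opening: 0.0226
grasp_force: 24.8
```

Run:
```python
from h import *
np.set_printoptions(precision=3,suppress=True)
s=env.state();m,T=wmodel(s);print("F tool",T[:3,:3].T@s["contact_force"],"tq",s["torque"],s["position"])
```

```text
F tool [0.355 0.856 0.885] tq [-0.147 -0.246  0.009] [ 0.484 -0.077  0.135]
```

Nearly level. I release and rise clear.

Call:
arm_command --commands '[{"offset": [0, 0, 0], "yaw": 0, "gripper": 3}, {"offset": [0, 0, 0], "yaw": 0, "gripper": 4}, {"offset": [0, 0, 0], "yaw": 0, "gripper": 5}, {"offset": [0, 0, 0], "yaw": 0, "gripper": 5}, {"offset": [0, 0, 0], "yaw": 0, "gripper": 5}, {"offset": [0, 0, -0.5], "yaw": 0, "gripper": 5}, {"offset": [0, 0, -1], "yaw": 0, "gripper": 5}, {"offset": [0, 0, -1.5], "yaw": 0, "gripper": 5}, {"offset": [0, 0, -2], "yaw": 0, "gripper": 5}, {"offset": [0, 0, -2], "yaw": 0, "gripper": 5}, {"offset": [0, 0, -2], "yaw": 0, "gripper": 5}, {"offset": [0, -2, -2], "yaw": 0, "gripper": 5}, {"offset": [0, -2, -1], "yaw": 0, "gripper": 5}, {"offset": [0, -2, 0], "yaw": 0, "gripper": 5}, {"offset": [0, 0, 0], "yaw": 0, "gripper": 5}]'

```text
time_s: 13.83
position: [0.4217, -0.074, 0.2568]
tcp_rot: [0.0, 0.724, 0.69, 0.0]
contact_force: [0.3, 0.7, -0.6]
opening: 0.0499
grasp_force: 0.0
```

Run:
```python
from h import *
np.set_printoptions(precision=4,suppress=True)
s=env.state();m,T=wmodel(s);im=env.get_image("wrist");sc=env.get_image("scene")
print(s["time_s"],s["contact_force"],s["position"])
S=env.camera_model("scene")
def rd(i,b):
    try:return red(i,b)
    except Exception:return None
a=rd(sc,(230,200,310,260));u,v=proj(m,[.486,-.078,.167]).astype(int);print(u,v)
b=rd(im,(max(u-80,0),max(v-80,0),u+80,v+80));print(a,b)
if a and b:print("knob",tri([ray(S,a[0]),ray(m,b[0])]))
w=im[0:300,220:620];q=sc[175:300,205:330]
cv2.imwrite("pics/fin.png",np.hstack([cv2.resize(w,(400,300)),cv2.resize(q,(400,300),interpolation=2)]) if 0 else np.hstack([cv2.resize(w[:, 0:300],(400,400)),cv2.resize(q,(400,400),interpolation=2)]))
```

```text
13.8333 [ 0.2836  0.6891 -0.6141] [ 0.4217 -0.074   0.2568]
414 241
(array([260.5375, 219.325 ]), 80, (np.int64(256), np.int64(265), np.int64(215), np.int64(228))) (array([416.6594, 241.4015]), 822, (np.int64(400), np.int64(432), np.int64(220), np.int64(257)))
knob (array([ 0.4864, -0.0768,  0.1691]), [np.float64(0.0006885333817227988), np.float64(0.0006885333817228378)])
```

View pics/fin.png

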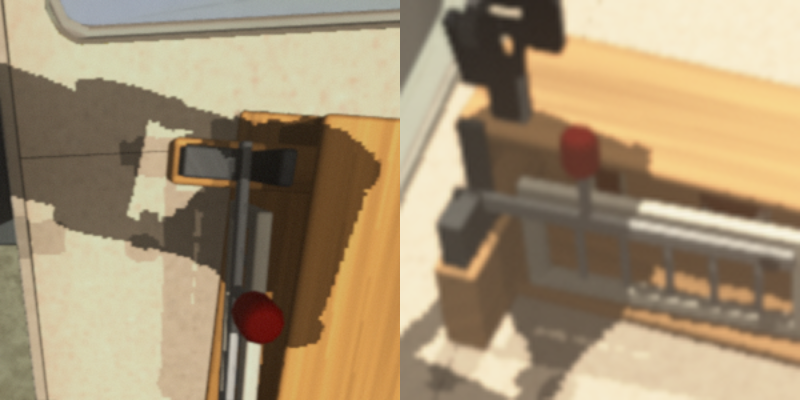

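The last view shows the bar lying behind the tooth and in front of the plate, beside the top rail, with the gate parallel to the front. The knob height, 0.169, is within error of fully down. To be sure it has dropped fully, I tap the knob's top lightly with the fingers at 15 mm. At the start, with the bar down, this cleared the knob at TCP z 0.1624.

Call:
arm_command --commands '[{"offset": [0, 2, 0], "yaw": 0, "gripper": 1.5}, {"offset": [0, 2, 0], "yaw": 0, "gripper": 1.5}, {"offset": [0, 2, 0], "yaw": 0, "gripper": 1.5}, {"offset": [0, 0, 1.5], "yaw": 0, "gripper": 1.5}, {"offset": [0, 0, 1.5], "yaw": 0, "gripper": 1.5}, {"offset": [0, 0, 1.5], "yaw": 0, "gripper": 1.5}, {"offset": [0, 0, 1.5], "yaw": 0, "gripper": 1.5}, {"offset": [0, 0, 1.5], "yaw": 0, "gripper": 1.5}, {"offset": [0, 0, 1.0], "yaw": 0, "gripper": 1.5}, {"offset": [0, 0, 0.5], "yaw": 0, "gripper": 1.5}, {"offset": [0, 0, 0], "yaw": 0, "gripper": 1.5}]'

```text
time_s: 14.85
position: [0.4832, -0.0767, 0.1636]
tcp_rot: [-0.001, 0.723, 0.69, -0.001]
contact_force: [-0.1, 0.1, 0.2]
opening: 0.0151
grasp_force: 0.0
```

Call:
arm_command --commands '[{"offset": [0, 0, 0.2], "yaw": 0, "gripper": 1.5}, {"offset": [0, 0, 0.1], "yaw": 0, "gripper": 1.5}, {"offset": [0, 0, 0], "yaw": 0, "gripper": 1.5}]'

```text
time_s: 15.1
position: [0.4844, -0.0771, 0.1628]
tcp_rot: [0.001, 0.723, 0.69, 0.0]
contact_force: [0.2, 0.2, -0.2]
opening: 0.0149
grasp_force: 0.0
```

Call:
arm_command --commands '[{"offset": [0, 0, 0.05], "yaw": 0, "gripper": 1.5}, {"offset": [0, 0, 0], "yaw": 0, "gripper": 1.5}]'

```text
time_s: 15.27
position: [0.4841, -0.077, 0.1621]
tcp_rot: [0.0, 0.723, 0.69, 0.0]
contact_force: [-0.7, 1.1, -0.1]
opening: 0.0149
grasp_force: 0.0
```

There is no contact at 0.1621, so the knob is no higher than it was at the start. I go on in small steps to the first touch.

Call:
arm_command --commands '[{"offset": [0, 0, 0.05], "yaw": 0, "gripper": 1.5}, {"offset": [0, 0, 0.05], "yaw": 0, "gripper": 1.5}, {"offset": [0, 0, 0], "yaw": 0, "gripper": 1.5}]'

```text
time_s: 15.52
position: [0.4839, -0.077, 0.1608]
tcp_rot: [0.0, 0.723, 0.69, 0.0]
contact_force: [-0.9, 0.7, 1.4]
opening: 0.0146
grasp_force: 0.3
```

Call:
arm_command --commands '[{"offset": [0, 0, 0.05], "yaw": 0, "gripper": 1.5}, {"offset": [0, 0, 0.05], "yaw": 0, "gripper": 1.5}, {"offset": [0, 0, 0], "yaw": 0, "gripper": 1.5}]'

```text
time_s: 15.77
position: [0.4845, -0.077, 0.1604]
tcp_rot: [0.001, 0.723, 0.69, 0.001]
contact_force: [-0.0, 0.4, 4.4]
opening: 0.015
grasp_force: 1.8
```

Call:
arm_command --commands '[{"offset": [0, 0, 0.05], "yaw": 0, "gripper": 1.5}, {"offset": [0, 0, 0], "yaw": 0, "gripper": 1.5}]'

```text
time_s: 15.93
position: [0.4849, -0.077, 0.1603]
tcp_rot: [0.001, 0.724, 0.69, 0.001]
contact_force: [0.2, 0.8, 6.5]
opening: 0.0149
grasp_force: 2.6
```

The contact is stiff at 0.1606, below the starting level, so the bar is fully down on its rest. I retreat.

Call:
arm_command --commands '[{"offset": [0, 0, -0.5], "yaw": 0, "gripper": 1.5}, {"offset": [0, 0, -1.5], "yaw": 0, "gripper": 1.5}, {"offset": [0, 0, -2], "yaw": 0, "gripper": 1.5}, {"offset": [0, 0, -2], "yaw": 0, "gripper": 1.5}, {"offset": [0, 0, -2], "yaw": 0, "gripper": 1.5}, {"offset": [0, -2, -1.5], "yaw": 0, "gripper": 1.5}, {"offset": [0, -2, 0], "yaw": 0, "gripper": 1.5}, {"offset": [0, -2, 0], "yaw": 0, "gripper": 1.5}, {"offset": [0, 0, 0], "yaw": 0, "gripper": 1.5}, {"offset": [0, 0, 0], "yaw": 0, "gripper": 1.5}]'

```text
time_s: 16.77
position: [0.4232, -0.0741, 0.2538]
tcp_rot: [0.0, 0.724, 0.69, 0.0]
contact_force: [-0.0, 0.2, 0.2]
opening: 0.0148
grasp_force: 0.0
```

Run:
```python
from h import *
np.set_printoptions(precision=4,suppress=True)
s=env.state();m,T=wmodel(s);im=env.get_image("wrist");print(s["position"],s["contact_force"])
u,v=proj(m,[.486,-.077,.167]).astype(int);b=red(im,(u-80,v-80,u+80,v+80));print(b,onz(m,b[0],.167))
print(env.job_done())
```

```text
[ 0.4232 -0.0741  0.2538] [-0.0371  0.2154  0.2498]
(array([416.1484, 242.2808]), 876, (np.int64(399), np.int64(433), np.int64(220), np.int64(259))) [ 0.4878 -0.0778  0.167 ]
the job is handed in; nothing more can be done
None
```

The gate is shut and the bar lies fully down in the catch slot; I felt the back plate at about 2.5 N, checked the drop with a light tap on the knob, and handed the job in at about 17 s with the arm clear.

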